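# Take a contact temperature reading on the vial cold block

## Robot

A 6-joint arm with a two-finger parallel gripper is mounted at the origin on the work surface. World frame = base frame: x ahead of the robot, y to its left, z up, the work surface at z = 0. Lengths are in m, angles in rad, forces in N, time in s.
With the tool pointing down it reaches from about 0.4 to 0.825 m from the base axis. Payload 7 kg.
Tool frame: the origin (TCP) lies at the very end of the fingers, on their centre line; the grasp point (between the pads) lies arm.grip_point_offset behind it (arm.grip_point_offset is the distance from the TCP to the grasp point, in m); z points along the fingers, y is the line along which they close (so a half turn about z gives the same grasp; the last joint's range is limited). The gripper opens to 88 mm and grips with 3 to 60 N. Pads are 19 mm wide; open, the fingers measure 130 mm over their backs; the gripper's body (78 mm by 193 mm) begins 47 mm behind the grasp point.
Start: joints at [-0.99, 0.359, 0.012, 0, -1.224, -0.288], TCP at [0.195, -0.646, 0.227] pointing down, gripper open.
Joint ranges: [-3.07, 3.07], [-1.43, 2.12], [-1.02, 1.25], [-3.03, 1.67], [-3.05, -0], [-3.03, 3.03]. Speed limits (rad/s): [2.39, 2.39, 3.01, 3.14, 3.14, 3.14].

## Interface

Orientations are given as [roll, pitch, yaw] about the fixed x, y, z axes, in that order (R = Rz(yaw) Ry(pitch) Rx(roll)).
In Python, from station import arm gives the robot as it stands.
- The arm moves only by the shell command python3 -m crank 'ROWS' [OPENING] [FORCE]. ROWS is JSON, a list of rows, each an object of numbers: "dx", "dy", "dz": the shift along the tool's x, y, z in cm; "wx", "wy", "wz": the turn, a rotation vector about the tool's x, y, z in degrees. A call has exactly 10 rows; each row is the pose to reach, as a shift and turn from the pose commanded when the call began, along the tool's axes at that moment; what a row does not reach only later rows make up. A row lasts 1/8 s, in which the tool goes at most 62.5 mm and 10.7 degrees, less where a joint would pass 70% of its speed; a pose out of reach is approached as far as the arm can. A call with a gripper value outside its range is refused whole. OPENING is the finger opening in cm, from 0 to 8.76, set as the call begins (- or left out, the last holds). The fingers move at their own pace and stop on an object; FORCE is the grip in N (left out, the last holds). Time passes only in rows, so rows that repeat a pose let the fingers close, or fill a call up. It gives the time, the measured TCP pose, the force, the opening and the grip force at its end, in the units of the state.
- arm.get_state(): the state, without advancing time (a new reading comes with each control period).
- arm.grab_frame(name): name is "scene" or "top" or "wrist"; returns the picture (420x560x3 uint8, red, green, blue); there is no depth.
- arm.calibration(name): a dict with "fx", "fy", "cx", "cy" (pixels), "world_from_camera" (4x4, takes a point from camera to world coordinates). Camera axes: x right, y down, z forward; pixel columns grow to the right and rows downward; lengths in m; the calibration is good to about 2 mm. A picture is of the moment at which its call begins: read the wrist's pose just before it. calibration takes no time and is no camera call; for the wrist camera it gives the pose at the moment of the call.
- arm.job_done(): hands the job in; it is judged then, once.
Trained networks look in the newest picture that a camera, given by its name, has taken for a name from the list of things; names that differ only in an ending like _2 or _b are one class to them, and where a whole thing is asked for, a point or a joint stands for the part that bears it (a point fixed in the world has none). Each returns a list of dicts, best first, with "confidence" (0 to 1); they miss things now and then, are a little off and sometimes report something else, mostly with a low value. They report only what shows in the picture. A call takes as long as a camera call. They do not tell look-alikes from the thing itself.
- arm.find_in(camera, query): "centre" ([x, y, z] in m, in world coordinates, good to about 4 mm: the middle of the surface that is visible of it).
- arm.masks_of(camera, query): "pixels" (420x560 bool, what is visible of it).
- arm.mark_of(camera, query): "centre" ([x, y, z] in m, in world coordinates, good to about 4 mm: a listed point, or the origin of a listed thing).
The state is a dict: "t": time; "q": joint angles; "qd": joint speeds; "joint_efforts": joint torques, N m; "eef_pos": TCP position; "ee_rot": TCP orientation; "force": force on the tool from outside, world axes, zero at the start; "moment": the same for the moment, N m; "width": finger opening in m; "gripper_force": force on a finger pad.
Only numpy, scipy, OpenCV 4.12 (cv2) and the standard library are available. Lean on these libraries where they do the work, as an engineer would, in place of code of your own. Each camera call takes 0.05 s, during which the arm holds its last target. There are 200 camera calls.

## Task

First push the carrier with the vial cold block along its rail to the next station, at the other end, until it has snapped in there. Then lift the pen thermometer out of its stand and hold its sprung tip inside the ring marked on the block's sloping face, with the thermometer square to that face and pressed lightly, so that the tip is about half pushed in. Finish while still holding it there, in the gripper and in steady contact, and leave the other things on the counter where they are.

Things in the scene. Friction and masses are not known exactly. Their poses are not given: they have to be found in the camera images.
- rail: fixed slide: aluminium base 110 x 340 x 8 mm, on it a steel bar 34 mm wide (top 26 mm above the table), a stop at each end (28 mm high). Origin: underside's centre; y along the rail, x across it (away from the robot). Two dark station marks on the base's robot side, 60 mm either side of the middle; carrier starts at the -y one. A spring strut lies low at the far side
- carrier (a joint): carrier's travel from the loading station (0, where it starts, centre 60 mm on the rail's -y side of the middle) to the check station (0.12, centre 60 mm on the +y side), m; both are firm stops. The over-centre spring holds it at either end: it takes 3 to 4 N to push it past mid-travel (0.06), then it snaps on to the check station by itself; short of mid-travel it springs back
- cold_block: the carrier and the aluminium block fixed on it: grey plate 84 mm across x 90 mm along the rail, flat ends 27 to 39 mm above the table, dark pointer on its robot side; block 78 x 84 mm, its flat ends 39 to 61 mm above the table and higher, top face sloping to the robot, three vials at the far (+x) edge, tops 102 mm above the table. Origin: plate centre, 26 mm above the table, axes as the rail's
- spot: centre of the ring mark (dark, 21 mm outside, 16 mm inside) on the block's sloping face; 79 mm above the table, 10 mm nearer the robot than the carrier's centre. Its z is the face's outward normal, leaning 0.35 rad (20 degrees) from vertical to the rail's -x, the robot's side; y along the rail. The face is flat 20 mm or more around it
- probe_stand: fixed white stand: base 90 x 90 x 12 mm, head block 56 x 56 mm with its top 95 mm above the table, open at front and back below. The thermometer hangs through a 14 mm hole down its middle. Origin at the underside's centre, z up
- probe: pen thermometer, about 120 g, upright in the stand: white handle 24 mm square, 6 to 78 mm above the origin, on a collar 32 mm across (0 to 6 mm) resting on the stand; below, a 12 mm steel shaft to -62 mm and a sprung brass tip to -80 mm. Origin: collar's underside; z along the handle away from the tip; x, y square to its flats. Lift it 80 mm to clear the stand
- probe_tip (a point): the lowest point of the brass tip (10 mm round ball end), 80 mm below the probe's origin when sprung out
- plunger (a joint): how far the sprung tip is pushed in, m: 0 out, 0.012 fully in. Starts to move at 0.5 N and then takes 0.25 N per mm (2 N at 6 mm)
- pill_crusher: bystander: white round pill crusher 76 mm across, 114 mm tall, a wide cap on a thin neck; origin at its underside's centre
- cup_near: bystander: clear medicine cup 36 mm across and 36 mm tall; origin at its underside's centre
- cup_far: bystander: green medicine cup 40 mm across and 42 mm tall; origin at its underside's centre
- saline_bottle: bystander: clear bottle with a blue cap, 60 mm across, 150 mm tall; origin at its underside's centre
- pill_jar: bystander: amber jar 48 mm across, 60 mm tall; origin at its underside's centre
- pill_organiser: bystander: flat blue pill organiser 36 x 130 x 22 mm; origin at its underside's centre
- carton: bystander: paper carton 50 x 90 x 32 mm; origin at its underside's centre
Things that resemble listed ones, but are neither listed nor needed, are in the scene too. What is meant by the probe is not orange, and is the smaller of those in its own colour.

How it is judged:
On the way, in this order (a step that is already met when the one before it is completed fails the run):
1. the carrier sits in the check station (value of joint carrier above 0.114 m and velocity of joint carrier between -0.01 and 0.01 m/s), for 0.2 s.
2. the thermometer is lifted clear of its stand in the gripper (contact force between the fingers and probe above 1 N and contact force between probe and probe_stand below 0.05 N and z of probe_tip in the frame of probe_stand above 0.1 m), for 0.1 s.
3. its tip is on the spot, square and lightly pressed (value of joint carrier above 0.114 m and contact force between the fingers and probe above 1 N and contact force between probe and probe_stand below 0.05 N and contact force between probe and cold_block between 0.8 and 5 N and value of joint plunger between 0.002 and 0.0105 m and distance between probe_tip and spot below 0.008 m and angle between the z axis of probe and the z axis of spot, either way round below 0.175 rad), for 0.3 s.
At the end, for the whole second after the job is handed in: carrier within 6 mm of the check station; thermometer held by the fingers, off its stand and at rest (under 20 mm/s), its tip within 8 mm of the ring's centre, its axis within 10 degrees of the face's normal, the tip pushed in 2 to 10.5 mm and the contact force 0.8 to 5 N (all of step 3 and linear speed of probe below 0.02 m/s); the arm keeps its last pose, push and grip.
It fails at once if the thermometer is pressed hard on the block (over 12 N) (contact force between probe and cold_block above 12 N).
It fails at once if one of the bystanders is displaced by more than 30 mm (distance of any of pill_crusher, cup_near, cup_far, saline_bottle, pill_jar, pill_organiser, carton from where it was at the start of the episode above 0.03 m).
It also fails if it takes over 58 s, if anything falls off the work surface, if the arm or the gripper's body presses on something with over 40 N, if the wrist force passes 120 N, or if a joint passes its speed limit or range.

## Working session

There is one attempt and no reset: what is moved stays moved. The work goes in short steps, Python scripts to look and compute and a shell command to move; the robot and the scene stay as the last step left them, time stands still between calls to the robot, and variables do not carry over. Pictures are saved under pics/ and viewed, at most 10 in all, crops included, and the job is handed in when it is done.

```bash
ls; mkdir -p pics; python3 - <<'E'
from station import arm
import cv2,numpy as np
print(arm.grip_point_offset, arm.get_state())
a=arm.grab_frame("scene"); b=arm.grab_frame("top")
cv2.imwrite("pics/s0.png",a[:,:,::-1]); cv2.imwrite("pics/t0.png",b[:,:,::-1])
for c in ("scene","top"):
  print(c,arm.calibration(c))
  for n in ("probe","probe_stand","spot","rail","cold_block","pill_crusher","cup_near","cup_far","saline_bottle","pill_jar"):
    print(n,[(np.round(d["centre"],3).tolist(),round(d["confidence"],2)) for d in arm.mark_of(c,n)])
print(arm.get_state()["t"])
E
```

```text
pics
0.0188 {'t': 0.0, 'q': array([-9.89907885e-01,  3.59400327e-01,  1.10305789e-02, -3.55114712e-04,
       -1.22412594e+00, -2.88134325e-01]), 'qd': array([-0.00102732,  0.00027148, -0.00162712, -0.00066308, -0.00039915,
       -0.00090722]), 'joint_efforts': array([-1.72493870e-03, -5.82717276e+01,  2.93054259e+01,  6.99711174e+00,
        6.94550079e-03, -1.78028963e-04]), 'eef_pos': array([ 0.19464017, -0.64578994,  0.22560081]), 'ee_rot': array([ 3.13986848e+00, -1.62878591e-04, -2.84895934e+00]), 'force': array([-0.1498945 , -0.29534656,  0.36246786]), 'moment': array([ 0.05161584,  0.01204733, -0.05032598]), 'gripper_force': 0.0, 'width': 0.08793552608018941}
scene {'fx': 461.2397905919038, 'fy': 461.2397905919038, 'cx': 284.1078005932711, 'cy': 209.44676583230265, 'world_from_camera': array([[ 0.67649595,  0.48532506, -0.55390687,  1.07203756],
       [ 0.73641213, -0.4530478 ,  0.50243892, -0.3848367 ],
       [-0.00710009, -0.74780163, -0.66388426,  0.71721647],
       [ 0.        ,  0.        ,  0.        ,  1.        ]])}
probe [([0.637, 0.243, 0.095], 0.97), ([0.599, 0
[... 645 characters left out ...]
9802101 ,  0.19791004,  0.37680157],
       [-0.99985528,  0.00760758,  0.01521655,  0.08753082],
       [-0.01642103, -0.19781374, -0.98010207,  1.03417113],
       [ 0.        ,  0.        ,  0.        ,  1.        ]])}
probe [([0.597, 0.385, 0.11], 0.93), ([0.679, 0.119, 0.078], 0.86)]
probe_stand []
spot [([0.567, -0.234, 0.08], 0.66), ([0.635, 0.242, 0.094], 0.57)]
rail [([0.569, -0.174, -0.004], 0.59)]
cold_block [([0.578, -0.233, 0.02], 0.69)]
pill_crusher [([0.468, 0.251, 0.003], 0.66)]
cup_near [([0.543, 0.136, 0.002], 0.69)]
cup_far [([0.768, -0.129, 0.0], 0.71)]
saline_bottle [([0.758, -0.044, 0.0], 0.56)]
pill_jar [([0.769, 0.101, -0.0], 0.67), ([0.759, -0.042, 0.002], 0.51)]
1.1
```

View pics/s0.png

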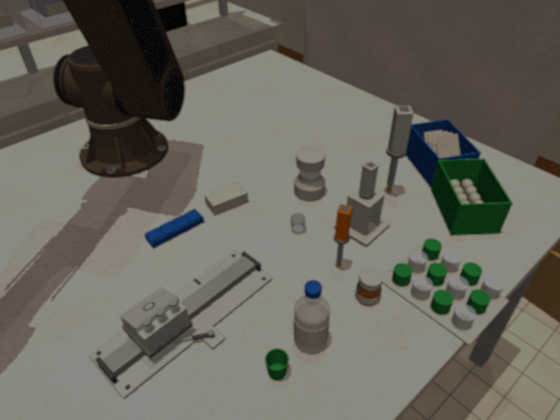

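View pics/t0.png

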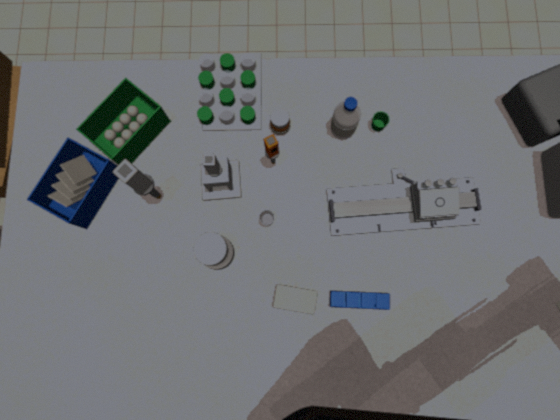

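```bash
cat > h.py <<'E'
from station import arm
import cv2,numpy as np
def ray(c,u,v,z,cal=None):
    k=cal or arm.calibration(c); T=k["world_from_camera"]
    d=np.stack([(np.asarray(u,float)-k["cx"])/k["fx"],(np.asarray(v,float)-k["cy"])/k["fy"],np.ones(np.shape(u))],-1)@T[:3,:3].T
    o=T[:3,3]; s=(z-o[2])/d[...,2]
    return o+d*s[...,None]
def fit(c,q,z,i=0):
    m=arm.masks_of(c,q)
    for d in m:
        v,u=np.nonzero(d["pixels"]); P=ray(c,u,v,z)[:,:2]
        print(c,q,round(d["confidence"],2),"px",u.mean().round(),v.mean().round(),cv2.minAreaRect((P*1000).astype(np.float32)))
E
python3 - <<'E'
from h import *
a=arm.grab_frame("scene");b=arm.grab_frame("top")
fit("top","rail",.008);fit("scene","rail",.008);fit("top","cold_block",.03);fit("top","probe",.175);fit("top","probe_stand",.0)
x=cv2.resize(a[60:300,260:520],None,fx=2.4,fy=2.4,interpolation=3); cv2.imwrite("pics/c1.png",x[:,:,::-1])
print(ray("top",np.array([332,470,379,434]),np.array([235,229,230,225]),.008))
E
```

```text
top rail 0.94 px 403.0 205.0 ((589.6008911132812, -178.0711212158203), (144.97840881347656, 347.1667785644531), 3.938711643218994)
scene rail 0.6 px 177.0 322.0 ((575.60888671875, -174.82315063476562), (353.59967041015625, 178.62425231933594), 83.46668243408203)
top cold_block 0.83 px 435.0 200.0 ((579.430908203125, -245.11099243164062), (101.06397247314453, 108.54133605957031), 3.937551736831665)
top probe 0.88 px 272.0 148.0 ((657.2481689453125, 117.20719909667969), (55.98396682739258, 27.840242385864258), 6.201000213623047)
top probe 0.68 px 211.0 164.0 ((626.1405639648438, 236.66555786132812), (50.38862228393555, 27.118181228637695), 26.711341857910156)
top probe 0.62 px 136.0 179.0 ((593.9668579101562, 376.8170471191406), (105.15697479248047, 42.298091888427734), 48.871097564697266)
top probe 0.46 px 213.0 250.0 ((458.49237060546875, 227.654052734375), (80.88876342773438, 65.13003540039062), 56.8586540222168)
top probe_stand 0.8 px 221.0 180.0 ((644.7528076171875, 244.8383026123047), (102.81336212158203, 93.15541076660156), 4.220052719116211)
[[ 0.50610086 -0.01323157  0.008     ]
 [ 0.51767602 -0.32432549  0.008     ]
 [ 0.51677657 -0.11966744  0.008     ]
 [ 0.5273384  -0.24421175  0.008     ]]
```

View pics/c1.png

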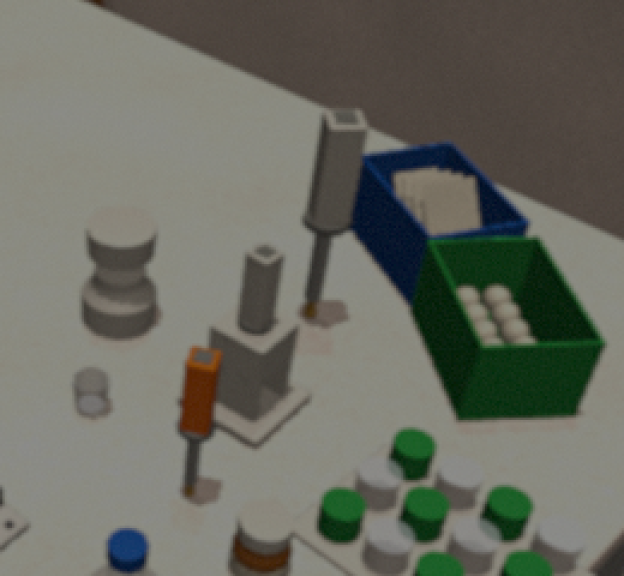

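```bash
python3 - <<'E'
from h import *
b=arm.grab_frame("top");w=arm.grab_frame("wrist")
print(arm.calibration("wrist")["world_from_camera"].round(3))
x=cv2.resize(b[40:240,380:560],(400,444)); x=cv2.convertScaleAbs(x,alpha=1.8)
w=cv2.resize(w,(400,300)); w=cv2.convertScaleAbs(w,alpha=1.6)
o=np.zeros((444,800,3),np.uint8);o[:,:400]=x;o[:300,400:]=w
cv2.imwrite("pics/c2.png",o[:,:,::-1])
E
```

```text
[[-0.289  0.929  0.233  0.132]
 [ 0.957  0.28   0.071 -0.665]
 [ 0.     0.243 -0.97   0.385]
 [ 0.     0.     0.     1.   ]]
```

View pics/c2.png

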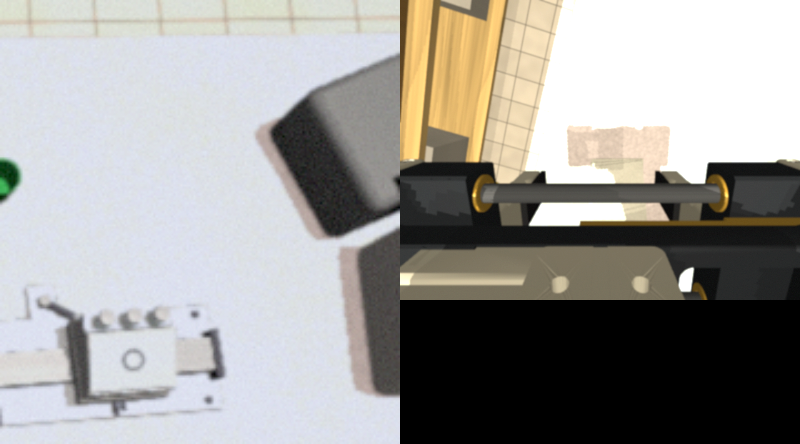

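```bash
python3 -m crank '[{"dx":-2.4,"dy":2.6,"wz":-8},{"dx":-4.8,"dy":5.2,"wz":-17},{"dx":-7.2,"dy":7.8,"wz":-26},{"dx":-9.6,"dy":10.4,"wz":-34},{"dx":-12,"dy":13,"wz":-43},{"dx":-14.4,"dy":15.6,"wz":-52},{"dx":-16.8,"dy":18.2,"wz":-60},{"dx":-19.2,"dy":20.8,"wz":-69},{"dx":-21.2,"dy":23.5,"wz":-77.1},{"dx":-21.2,"dy":23.5,"wz":-77.1}]' 0 40
```

```text
$[0]: bad value
```

```bash
python3 -m crank '[{"dx":-2.4,"dy":2.6,"dz":0,"wx":0,"wy":0,"wz":-8},{"dx":-4.8,"dy":5.2,"dz":0,"wx":0,"wy":0,"wz":-17},{"dx":-7.2,"dy":7.8,"dz":0,"wx":0,"wy":0,"wz":-26},{"dx":-9.6,"dy":10.4,"dz":0,"wx":0,"wy":0,"wz":-34},{"dx":-12,"dy":13,"dz":0,"wx":0,"wy":0,"wz":-43},{"dx":-14.4,"dy":15.6,"dz":0,"wx":0,"wy":0,"wz":-52},{"dx":-16.8,"dy":18.2,"dz":0,"wx":0,"wy":0,"wz":-60},{"dx":-19.2,"dy":20.8,"dz":0,"wx":0,"wy":0,"wz":-69},{"dx":-21.2,"dy":23.5,"dz":0,"wx":0,"wy":0,"wz":-77.1},{"dx":-21.2,"dy":23.5,"dz":0,"wx":0,"wy":0,"wz":-77.1}]' 0 40
```

```text
t: 2.8
eef_pos: [0.3306, -0.3587, 0.2271]
ee_rot: [-3.14, -0.0, -1.499]
force: [0.6, -1.2, 0.9]
width: 0.0007
gripper_force: 0.0
```

```bash
python3 -m crank '[{"dx":-0.6,"dy":-5,"dz":0,"wx":0,"wy":0,"wz":0},{"dx":-1.2,"dy":-10,"dz":0,"wx":0,"wy":0,"wz":0},{"dx":-1.8,"dy":-15,"dz":0,"wx":0,"wy":0,"wz":0},{"dx":-2.4,"dy":-20,"dz":0,"wx":0,"wy":0,"wz":0},{"dx":-2.9,"dy":-25.5,"dz":1,"wx":0,"wy":0,"wz":0},{"dx":-2.9,"dy":-25.5,"dz":5,"wx":0,"wy":0,"wz":0},{"dx":-2.9,"dy":-25.5,"dz":10,"wx":0,"wy":0,"wz":0},{"dx":-2.9,"dy":-25.5,"dz":14,"wx":0,"wy":0,"wz":0},{"dx":-2.9,"dy":-25.5,"dz":17,"wx":0,"wy":0,"wz":0},{"dx":-2.9,"dy":-25.5,"dz":17.7,"wx":0,"wy":0,"wz":0}]'
```

```text
t: 4.05
eef_pos: [0.5809, -0.3143, 0.0471]
ee_rot: [3.138, 0.001, -1.505]
force: [0.2, 0.2, -0.2]
width: 0.0004
gripper_force: 0.0
```

```bash
python3 - <<'E'
from h import *
b=arm.grab_frame("scene")
x=cv2.resize(b[220:400,60:300],(800,600)); x=cv2.convertScaleAbs(x,alpha=1.6)
cv2.imwrite("pics/c3.png",x[:,:,::-1])
E
```

```text
(no output)
```

View pics/c3.png

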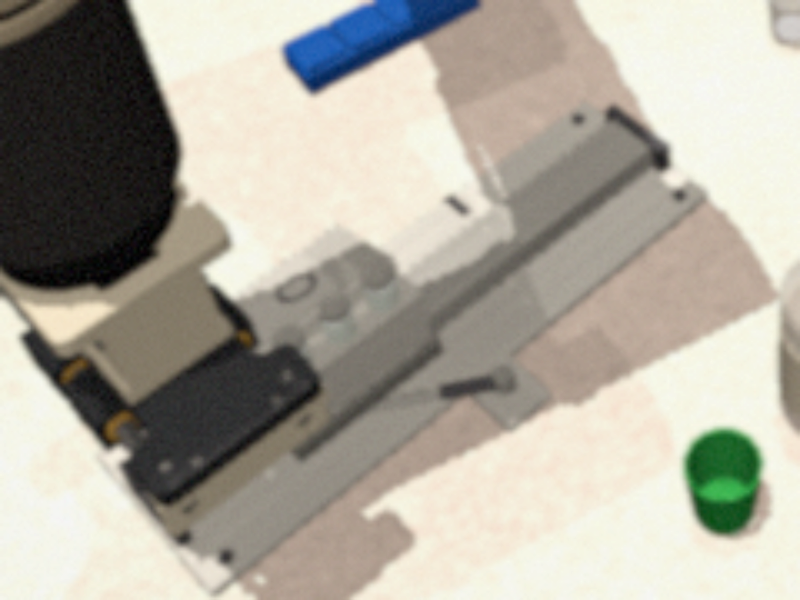

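```bash
python3 -m crank '[{"dx":-1.2,"dy":0,"dz":0,"wx":0,"wy":0,"wz":0},{"dx":-2.2,"dy":0,"dz":0,"wx":0,"wy":0,"wz":0},{"dx":-3.3,"dy":0,"dz":0,"wx":0,"wy":0,"wz":0},{"dx":-4.5,"dy":0,"dz":0,"wx":0,"wy":0,"wz":0},{"dx":-5.7,"dy":0,"dz":0,"wx":0,"wy":0,"wz":0},{"dx":-6.9,"dy":0,"dz":0,"wx":0,"wy":0,"wz":0},{"dx":-8.1,"dy":0,"dz":0,"wx":0,"wy":0,"wz":0},{"dx":-9.3,"dy":0,"dz":0,"wx":0,"wy":0,"wz":0},{"dx":-10,"dy":0,"dz":0,"wx":0,"wy":0,"wz":0},{"dx":-10,"dy":0,"dz":0,"wx":0,"wy":0,"wz":0}]'
python3 - <<'E'
from h import *
arm.grab_frame("scene");arm.grab_frame("top")
for c in("scene","top"):
  for q in("cold_block","spot"): print(c,q,[(np.round(d["centre"],3).tolist(),round(d["confidence"],2)) for d in arm.mark_of(c,q)])
E
```

```text
t: 5.35
eef_pos: [0.5752, -0.2133, 0.0492]
ee_rot: [3.141, 0.0, -1.502]
force: [-0.2, -0.4, 0.5]
width: 0.0004
gripper_force: 0.0
scene cold_block [([0.566, -0.133, 0.025], 0.86)]
scene spot [([0.558, -0.129, 0.082], 0.54)]
top cold_block []
top spot []
```

```bash
python3 -m crank '[{"dx":0.5,"dy":0,"dz":-4,"wx":0,"wy":0,"wz":0},{"dx":0.5,"dy":0,"dz":-9,"wx":0,"wy":0,"wz":0},{"dx":-2,"dy":-1,"dz":-14,"wx":0,"wy":0,"wz":0},{"dx":-7,"dy":-2,"dz":-18,"wx":0,"wy":0,"wz":0},{"dx":-12,"dy":-3.5,"dz":-21,"wx":0,"wy":0,"wz":0},{"dx":-17.5,"dy":-5,"dz":-23,"wx":0,"wy":0,"wz":0},{"dx":-23,"dy":-6.5,"dz":-25,"wx":0,"wy":0,"wz":0},{"dx":-28.5,"dy":-7.5,"dz":-25,"wx":0,"wy":0,"wz":0},{"dx":-33,"dy":-8.6,"dz":-25,"wx":0,"wy":0,"wz":0},{"dx":-35.8,"dy":-8.6,"dz":-25,"wx":0,"wy":0,"wz":0}]' 8.7 20
python3 - <<'E'
from h import *
w=arm.grab_frame("wrist");c=arm.calibration("wrist"); print({k:c[k] for k in("fx","cx","cy")},c["world_from_camera"].round(4).tolist()); print(arm.get_state()["q"])
for q in("probe","probe_stand"): print(q,[(np.round(d["centre"],3).tolist(),round(d["confidence"],2)) for d in arm.mark_of("wrist",q)])
arm.grab_frame("scene");arm.grab_frame("top")
for k in("scene","top"):
  for q in("cold_block","spot"): print(k,q,[(np.round(d["centre"],3).tolist(),round(d["confidence"],2)) for d in arm.mark_of(k,q)])
fit("top","rail",.008)
cv2.imwrite("pics/w1.png",cv2.convertScaleAbs(w,alpha=1.3)[:,:,::-1]);cv2.imwrite("pics/w1raw.png",w[:,:,::-1])
E
```

```text
t: 6.9
eef_pos: [0.6374, 0.1509, 0.2989]
ee_rot: [3.141, -0.0, -1.502]
force: [-0.7, -1.0, 0.0]
width: 0.0862
gripper_force: 0.0
{'fx': 290.8692531809371, 'cx': 280.13085671033446, 'cy': 212.00919702599754} [[-0.9976, -0.0672, -0.0181, 0.6413], [-0.0696, 0.9674, 0.2437, 0.0881], [0.0012, 0.2444, -0.9697, 0.457], [0.0, 0.0, 0.0, 1.0]]
[ 5.32419654e-01  2.92860646e-01  8.01906255e-02 -7.48845013e-04
 -1.35847983e+00 -4.62627765e-01]
probe [([0.673, 0.122, 0.08], 0.58)]
probe_stand [([0.633, 0.243, -0.002], 0.66)]
scene cold_block [([0.567, -0.112, 0.025], 0.75)]
scene spot [([0.638, 0.242, 0.094], 0.65), ([0.558, -0.112, 0.078], 0.54)]
top cold_block [([0.569, -0.113, 0.024], 0.83), ([0.471, 0.248, -0.001], 0.73)]
top spot [([0.559, -0.113, 0.08], 0.45)]
top rail 0.7 px 403.0 205.0 ((589.4143676757812, -178.78005981445312), (145.52354431152344, 348.5191955566406), 4.343912124633789)
```

View pics/w1.png

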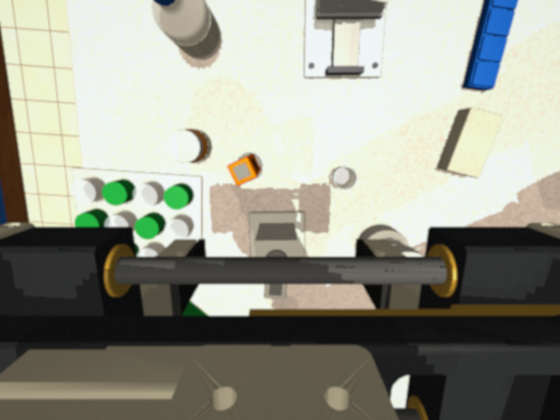

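```bash
python3 -m crank '[{"dx":-3,"dy":0.5,"dz":0,"wx":0,"wy":0,"wz":0},{"dx":-7,"dy":1.5,"dz":0,"wx":0,"wy":0,"wz":0},{"dx":-11,"dy":2.5,"dz":0,"wx":0,"wy":0,"wz":0},{"dx":-14.1,"dy":2.7,"dz":0,"wx":0,"wy":0,"wz":0},{"dx":-14.1,"dy":2.7,"dz":0,"wx":0,"wy":0,"wz":0},{"dx":-14.1,"dy":2.7,"dz":0,"wx":0,"wy":0,"wz":0},{"dx":-14.1,"dy":2.7,"dz":0,"wx":0,"wy":0,"wz":0},{"dx":-14.1,"dy":2.7,"dz":0,"wx":0,"wy":0,"wz":0},{"dx":-14.1,"dy":2.7,"dz":0,"wx":0,"wy":0,"wz":0},{"dx":-14.1,"dy":2.7,"dz":0,"wx":0,"wy":0,"wz":0}]'
python3 - <<'E'
from h import *
import pickle
c=arm.calibration("wrist");w=arm.grab_frame("wrist");pickle.dump((c,w),open("v1.pkl","wb"))
for q in("probe","probe_stand"): print(q,[(np.round(d["centre"],3).tolist(),round(d["confidence"],2)) for d in arm.mark_of("wrist",q)])
E
python3 -m crank '[{"dx":0.1,"dy":-2,"dz":0,"wx":0,"wy":0,"wz":0},{"dx":0.3,"dy":-4,"dz":0,"wx":0,"wy":0,"wz":0},{"dx":0.5,"dy":-7,"dz":0,"wx":0,"wy":0,"wz":0},{"dx":0.5,"dy":-7,"dz":0,"wx":0,"wy":0,"wz":0},{"dx":0.5,"dy":-7,"dz":0,"wx":0,"wy":0,"wz":0},{"dx":0.5,"dy":-7,"dz":0,"wx":0,"wy":0,"wz":0},{"dx":0.5,"dy":-7,"dz":0,"wx":0,"wy":0,"wz":0},{"dx":0.5,"dy":-7,"dz":0,"wx":0,"wy":0,"wz":0},{"dx":0.5,"dy":-7,"dz":0,"wx":0,"wy":0,"wz":0},{"dx":0.5,"dy":-7,"dz":0,"wx":0,"wy":0,"wz":0}]'
python3 - <<'E'
from h import *
import pickle
c=arm.calibration("wrist");w=arm.grab_frame("wrist");pickle.dump((c,w),open("v2.pkl","wb"))
for q in("probe","probe_stand"): print(q,[(np.round(d["centre"],3).tolist(),round(d["confidence"],2)) for d in arm.mark_of("wrist",q)])
w1=pickle.load(open("v1.pkl","rb"))[1]
o=np.hstack([cv2.resize(x[60:260,180:380],(400,400),interpolation=3) for x in(w1,w)])
cv2.imwrite("pics/w2.png",cv2.convertScaleAbs(o,alpha=1.0)[:,:,::-1])
E
```

```text
t: 8.65
eef_pos: [0.6008, 0.2875, 0.2996]
ee_rot: [-3.142, 0.0, -1.503]
force: [0.3, 0.0, 0.6]
width: 0.087
gripper_force: 0.0
probe [([0.634, 0.238, 0.091], 0.91), ([0.6, 0.39, 0.114], 0.78), ([0.673, 0.121, 0.08], 0.65)]
probe_stand [([0.635, 0.241, -0.0], 0.93)]
t: 10.05
eef_pos: [0.6709, 0.2875, 0.2996]
ee_rot: [-3.142, 0.0, -1.503]
force: [-0.2, -0.1, -0.2]
width: 0.0868
gripper_force: 0.0
probe [([0.637, 0.242, 0.093], 0.8), ([0.677, 0.121, 0.078], 0.58), ([0.599, 0.391, 0.114], 0.56)]
probe_stand []
```

View pics/w2.png

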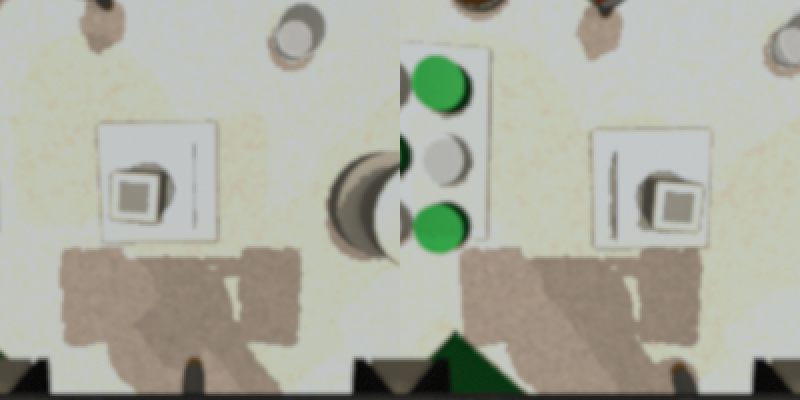

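```bash
python3 - <<'E'
from h import *
import pickle
D=[pickle.load(open(f,"rb")) for f in("v1.pkl","v2.pkl")]
pts=[]
for (c,w),(u,v) in zip(D,[(247,159),(319,163)]):
    g=cv2.cvtColor(w,cv2.COLOR_RGB2GRAY); s=g[v-20:v+21,u-20:u+21]
    S=cv2.resize(s,None,fx=8,fy=8,interpolation=cv2.INTER_CUBIC); S=cv2.GaussianBlur(S,(0,0),5)
    t=(float(S[164,164])+np.percentile(S[100:230,100:230],95))/2
    n,L,st,ce=cv2.connectedComponentsWithStats((S<t).astype(np.uint8)); l=L[164,164]
    y,x=np.nonzero(L==l); r=cv2.minAreaRect(np.stack([x,y],1).astype(np.float32))
    p=(u-20+(x.mean()+.5)/8-.5, v-20+(y.mean()+.5)/8-.5); pts.append(p)
    q=cv2.boxPoints(r)/8+[u-20,v-20]; W=ray("",q[:,0],q[:,1],.173,c)
    e=np.diff(W[:,:2],axis=0); print(t,p,np.array(r[1])/8,r[2],np.degrees(np.arctan2(e[:,1],e[:,0])),np.linalg.norm(e,axis=1))
A=[];b=[]
for (c,_),(u,v) in zip(D,pts):
    T=c["world_from_camera"];d=T[:3,:3]@[(u-c["cx"])/c["fx"],(v-c["cy"])/c["fy"],1];d/=np.linalg.norm(d)
    P=np.eye(3)-np.outer(d,d);A.append(P);b.append(P@T[:3,3])
X=np.linalg.solve(sum(A),sum(b));print(X,[np.linalg.norm(P@X-k) for P,k in zip(A,b)])
E
```

```text
163.0 (np.float64(246.4419390320553), np.float64(158.2018188246386)) [14.29957294 14.88811684] 2.3532965183258057 [ -90.46538652 -178.4533956    90.2187777 ] [0.01418777 0.01370457 0.01419006]
162.0 (np.float64(318.7356962918178), np.float64(163.17293933897622)) [14.03817844 14.45436287] 5.640549182891846 [-90.29883163 178.34253233  90.37580093] [0.01382363 0.0135721  0.01384469]
[0.63588188 0.24280897 0.17310357] [np.float64(5.118814113597389e-06), np.float64(5.118814113514333e-06)]
```

```bash
python3 -m crank '[{"dx":2,"dy":2,"dz":0,"wx":0,"wy":0,"wz":2},{"dx":4.2,"dy":3.8,"dz":0,"wx":0,"wy":0,"wz":3.9},{"dx":4.2,"dy":3.8,"dz":1,"wx":0,"wy":0,"wz":3.9},{"dx":4.2,"dy":3.8,"dz":4,"wx":0,"wy":0,"wz":3.9},{"dx":4.2,"dy":3.8,"dz":7,"wx":0,"wy":0,"wz":3.9},{"dx":4.2,"dy":3.8,"dz":10,"wx":0,"wy":0,"wz":3.9},{"dx":4.2,"dy":3.8,"dz":13,"wx":0,"wy":0,"wz":3.9},{"dx":4.2,"dy":3.8,"dz":16,"wx":0,"wy":0,"wz":3.9},{"dx":4.2,"dy":3.8,"dz":17.7,"wx":0,"wy":0,"wz":3.9},{"dx":4.2,"dy":3.8,"dz":17.7,"wx":0,"wy":0,"wz":3.9}]'
```

```text
t: 11.45
eef_pos: [0.6354, 0.2428, 0.1211]
ee_rot: [3.139, -0.002, -1.571]
force: [0.1, 0.2, 1.2]
width: 0.087
gripper_force: 0.0
```

```bash
python3 -m crank '[{"dx":0,"dy":0,"dz":0,"wx":0,"wy":0,"wz":0},{"dx":0,"dy":0,"dz":0,"wx":0,"wy":0,"wz":0},{"dx":0,"dy":0,"dz":0,"wx":0,"wy":0,"wz":0},{"dx":0,"dy":0,"dz":0,"wx":0,"wy":0,"wz":0},{"dx":0,"dy":0,"dz":0,"wx":0,"wy":0,"wz":0},{"dx":0,"dy":0,"dz":0,"wx":0,"wy":0,"wz":0},{"dx":0,"dy":0,"dz":0,"wx":0,"wy":0,"wz":0},{"dx":0,"dy":0,"dz":0,"wx":0,"wy":0,"wz":0},{"dx":0,"dy":0,"dz":0,"wx":0,"wy":0,"wz":0},{"dx":0,"dy":0,"dz":0,"wx":0,"wy":0,"wz":0}]' 0 30
```

```text
t: 12.7
eef_pos: [0.6359, 0.243, 0.1225]
ee_rot: [3.142, -0.0, -1.571]
force: [0.2, 0.6, -0.8]
width: 0.0234
gripper_force: 30.0
```

```bash
python3 -m crank '[{"dx":0,"dy":0,"dz":-1,"wx":0,"wy":0,"wz":0},{"dx":0,"dy":0,"dz":-3,"wx":0,"wy":0,"wz":0},{"dx":0,"dy":0,"dz":-5,"wx":0,"wy":0,"wz":0},{"dx":0,"dy":0,"dz":-7,"wx":0,"wy":0,"wz":0},{"dx":0,"dy":0,"dz":-9,"wx":0,"wy":0,"wz":0},{"dx":0,"dy":0,"dz":-11,"wx":0,"wy":0,"wz":0},{"dx":0,"dy":0,"dz":-13,"wx":0,"wy":0,"wz":0},{"dx":0,"dy":0,"dz":-15,"wx":0,"wy":0,"wz":0},{"dx":0,"dy":0,"dz":-16,"wx":0,"wy":0,"wz":0},{"dx":0,"dy":0,"dz":-16,"wx":0,"wy":0,"wz":0}]'
python3 - <<'E'
from h import *
s=arm.get_state();print(s["eef_pos"],s["force"],s["q"],s["width"])
for k in("scene","top","wrist"):
  arm.grab_frame(k)
  for q in("probe","probe_tip","spot","cold_block"): print(k,q,[(np.round(d["centre"],4).tolist(),round(d["confidence"],2)) for d in arm.mark_of(k,q)])
E
```

```text
t: 13.95
eef_pos: [0.636, 0.2431, 0.2834]
ee_rot: [-3.141, 0.001, -1.571]
force: [-0.4, 0.7, -0.8]
width: 0.0239
gripper_force: 30.0
[0.63597619 0.24309362 0.28335454] [-0.43944814  0.72162503 -0.84788855] [ 6.50629600e-01  3.40868743e-01  1.13776151e-01 -7.44102278e-05
 -1.34244909e+00 -6.51060543e-01] 0.02394012507008744
scene probe [([0.6802, 0.1194, 0.0793], 0.93), ([0.6003, 0.3897, 0.1148], 0.85), ([0.6362, 0.2467, 0.2543], 0.82)]
scene probe_tip [([0.6802, 0.1211, 0.0018], 0.53), ([0.3639, -0.0689, 0.0021], 0.52), ([0.6026, 0.3873, 0.0019], 0.46), ([0.6347, 0.2455, 0.1744], 0.41)]
scene spot [([0.5578, -0.1144, 0.0816], 0.39)]
scene cold_block [([0.566, -0.1174, 0.027], 0.77)]
top probe [([0.6827, 0.1181, 0.0791], 0.81)]
top probe_tip []
top spot []
top cold_block [([0.5671, -0.1154, 0.0241], 0.95)]
wrist probe [([0.6744, 0.1192, 0.0783], 0.84), ([0.6343, 0.2428, 0.2518], 0.56)]
wrist probe_tip [([0.4661, 0.2455, -0.0032], 0.6), ([0.6375, 0.242, 0.1791], 0.52)]
wrist spot []
wrist cold_block []
```

```bash
python3 -m crank '[{"dx":2,"dy":0.5,"dz":0,"wx":0,"wy":0,"wz":0},{"dx":5,"dy":1.5,"dz":0,"wx":0,"wy":0,"wz":0},{"dx":8,"dy":2.5,"dz":0,"wx":2,"wy":0,"wz":0},{"dx":11,"dy":4,"dz":0,"wx":6,"wy":-0.2,"wz":-1},{"dx":14,"dy":5.5,"dz":0,"wx":10,"wy":-0.3,"wz":-2},{"dx":17,"dy":6.5,"dz":0,"wx":14,"wy":-0.5,"wz":-3},{"dx":19,"dy":7.6,"dz":0,"wx":18,"wy":-0.6,"wz":-3.5},{"dx":21,"dy":7.6,"dz":0,"wx":20,"wy":-0.7,"wz":-4},{"dx":21,"dy":7.6,"dz":0,"wx":20,"wy":-0.7,"wz":-4},{"dx":21,"dy":7.6,"dz":0,"wx":20,"wy":-0.7,"wz":-4}]'
python3 - <<'E'
from h import *
import pickle
s=arm.get_state();print(s["q"],s["width"],s["force"])
F=[]
for k in("scene","top","wrist"):
  c=arm.calibration(k);F.append((c,arm.grab_frame(k)))
  for q in("spot","probe_tip"): print(k,q,[(np.round(d["centre"],4).tolist(),round(d["confidence"],2)) for d in arm.mark_of(k,q)])
pickle.dump(F,open("f.pkl","wb"))
P=np.array([.558,-.1135,.079]);o=[]
for c,w in F:
  T=np.linalg.inv(c["world_from_camera"]);p=T[:3,:3]@P+T[:3,3];u,v=p[0]/p[2]*c["fx"]+c["cx"],p[1]/p[2]*c["fy"]+c["cy"];print(u,v)
  u,v=int(u),int(v); x=cv2.copyMakeBorder(w,40,40,40,40,0)[v+5:v+75,u+5:u+75]
  o.append(cv2.resize(x,(266,266),interpolation=3))   # scale 3.8, origin (u-35,v-35)
  print("origin",u-35,v-35)
cv2.imwrite("pics/ring.png",np.hstack(o)[:,:,::-1])
E
```

```text
t: 15.95
eef_pos: [0.5599, 0.0328, 0.2831]
ee_rot: [-2.792, 0.0, -1.501]
force: [0.1, 0.5, -1.1]
width: 0.0239
gripper_force: 30.0
[ 0.50630326 -0.0806009  -0.51336575  0.19772606 -0.82872994 -0.54806329] 0.023854733249108948 [ 0.08887479  0.5372995  -1.14601247]
scene spot [([0.5581, -0.1121, 0.0794], 0.46)]
scene probe_tip [([0.5963, 0.0361, 0.1811], 0.44), ([0.6009, 0.3875, 0.0005], 0.43), ([0.6799, 0.1208, 0.001], 0.38), ([0.565, -0.1165, 0.0243], 0.2)]
top spot []
top probe_tip []
wrist spot [([0.5565, -0.1186, 0.0815], 0.74)]
wrist probe_tip [([0.5957, 0.031, 0.1847], 0.36)]
205.81282087004666 266.69791301260085
origin 170 231
381.71848106393037 206.2230797452819
origin 346 171
354.46976293915566 61.48233751448393
origin 319 26
```

View pics/ring.png

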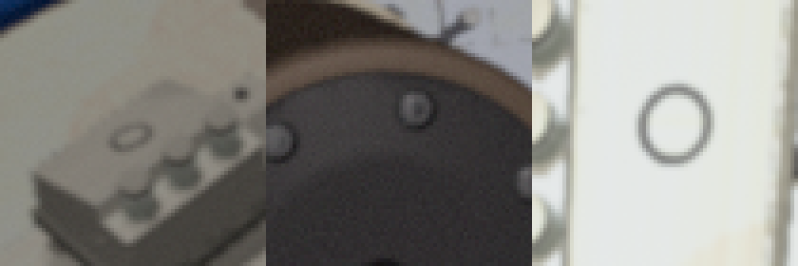

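```bash
python3 - <<'E'
from h import *
import pickle
from scipy.spatial.transform import Rotation as Ro
F=pickle.load(open("f.pkl","rb"));A=[];b=[]
for (c,_),(u,v) in zip((F[0],F[2]),((204.2,266.7),(356.9,58.6))):
    print(ray("",u,v,.079,c))
    T=c["world_from_camera"];d=T[:3,:3]@[(u-c["cx"])/c["fx"],(v-c["cy"])/c["fy"],1];d/=np.linalg.norm(d)
    P=np.eye(3)-np.outer(d,d);A.append(P);b.append(P@T[:3,3])
X=np.linalg.solve(sum(A),sum(b));print(X,[np.linalg.norm(P@X-k) for P,k in zip(A,b)])
s=arm.get_state();R=Ro.from_euler("xyz",s["ee_rot"]).as_matrix();print(R.round(3))
S=np.array([.558,-.1145,.079]); n=np.array([-.341,-.0239,.9397])
for h in(.03,0.,-.006): g=S+n*(h+.1074); print(h,g,(R.T@(g-s["eef_pos"])*100).round(2))
E
```

```text
[ 0.55598892 -0.11566937  0.079     ]
[ 0.55579459 -0.11630586  0.079     ]
[ 0.55594262 -0.11599496  0.07919948] [np.float64(0.0003146797906975634), np.float64(0.0003146797906975739)]
[[ 0.07  -0.937  0.341]
 [-0.998 -0.066  0.024]
 [ 0.    -0.342 -0.94 ]]
0.03 [ 0.5111466  -0.11778386  0.20811478] [14.72  8.11  4.96]
0.0 [ 0.5213766  -0.11706686  0.17992378] [14.72  8.11  7.95]
-0.006 [ 0.5234226  -0.11692346  0.17428558] [14.72  8.11  8.55]
```

```bash
python3 -m crank '[{"dx":2,"dy":1.2,"dz":0,"wx":0,"wy":0,"wz":0},{"dx":5,"dy":2.8,"dz":0,"wx":0,"wy":0,"wz":0},{"dx":8,"dy":4.5,"dz":0,"wx":0,"wy":0,"wz":0},{"dx":11,"dy":6.2,"dz":1,"wx":0,"wy":0,"wz":0},{"dx":13.5,"dy":7.6,"dz":2,"wx":0,"wy":0,"wz":0},{"dx":14.8,"dy":8.25,"dz":3,"wx":0,"wy":0,"wz":0},{"dx":14.8,"dy":8.25,"dz":4,"wx":0,"wy":0,"wz":0},{"dx":14.8,"dy":8.25,"dz":4.9,"wx":0,"wy":0,"wz":0},{"dx":14.8,"dy":8.25,"dz":4.9,"wx":0,"wy":0,"wz":0},{"dx":14.8,"dy":8.25,"dz":4.9,"wx":0,"wy":0,"wz":0}]'
python3 - <<'E'
from h import *
s=arm.get_state();print(s["eef_pos"],s["force"],s["q"],s["width"])
o=[]
for k,(u,v) in(("scene",(204,250)),("wrist",(280,240))):
  w=arm.grab_frame(k)
  print(k,[(np.round(d["centre"],4).tolist(),round(d["confidence"],2)) for d in arm.mark_of(k,"probe_tip")])
  o.append(cv2.resize(w[v-50:v+50,u-50:u+50],(400,400),interpolation=3))
cv2.imwrite("pics/tip.png",cv2.convertScaleAbs(np.hstack(o),alpha=1.3)[:,:,::-1])
E
```

```text
t: 17.65
eef_pos: [0.5099, -0.1184, 0.2085]
ee_rot: [-2.792, -0.0, -1.5]
force: [-0.4, 0.1, -0.8]
width: 0.0236
gripper_force: 30.0
[ 0.50987115 -0.11840325  0.20854555] [-0.41693228  0.09582554 -0.78681885] [ 0.17395723 -0.07806725 -0.63263767  0.05706233 -0.66934733 -0.14152763] 0.023632095817102867
scene [([0.5449, -0.1153, 0.1064], 0.54), ([0.6778, 0.1227, 0.0016], 0.42), ([0.6007, 0.3862, 0.001], 0.36)]
wrist [([0.766, -0.1296, -0.0014], 0.59), ([0.547, -0.1184, 0.1108], 0.47)]
```

View pics/tip.png

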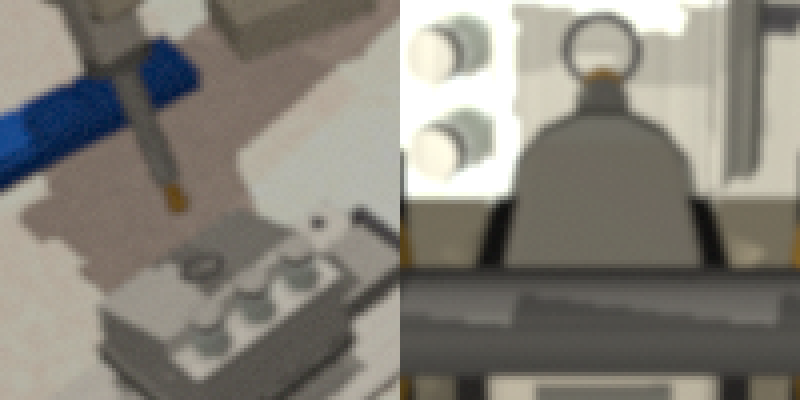

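```bash
cat > b.py <<'E'
from h import *
f=[]
for i in range(8):
    arm.grab_frame("scene"); s=arm.get_state(); f.append(s["force"]@np.array([-.341,-.0239,.9397]))
print(np.mean(f),np.std(f),s["eef_pos"],s["width"],s["t"])
E
python3 b.py
python3 -m crank '[{"dx":0,"dy":0,"dz":0.6,"wx":0,"wy":0,"wz":0},{"dx":0,"dy":0,"dz":1.3,"wx":0,"wy":0,"wz":0},{"dx":0,"dy":0,"dz":2,"wx":0,"wy":0,"wz":0},{"dx":0,"dy":0,"dz":2.4,"wx":0,"wy":0,"wz":0},{"dx":0,"dy":0,"dz":2.7,"wx":0,"wy":0,"wz":0},{"dx":0,"dy":0,"dz":3,"wx":0,"wy":0,"wz":0},{"dx":0,"dy":0,"dz":3.3,"wx":0,"wy":0,"wz":0},{"dx":0,"dy":0,"dz":3.5,"wx":0,"wy":0,"wz":0},{"dx":0,"dy":0,"dz":3.5,"wx":0,"wy":0,"wz":0},{"dx":0,"dy":0,"dz":3.5,"wx":0,"wy":0,"wz":0}]'
python3 b.py
```

```text
-1.0286067689800664 0.23872383958530455 [ 0.50955219 -0.11889353  0.20833632] 0.023726912088464402 18.25
t: 19.5
eef_pos: [0.5215, -0.1181, 0.1756]
ee_rot: [-2.792, -0.0, -1.501]
force: [-0.4, -0.2, 0.9]
width: 0.0239
gripper_force: 30.0
0.6844889299372074 0.29627740468948555 [ 0.52155679 -0.11802816  0.17550582] 0.0240013727100734 19.9
```

```bash
python3 -m crank '[{"dx":0,"dy":0,"dz":0.1,"wx":0,"wy":0,"wz":0},{"dx":0,"dy":0,"dz":0.1,"wx":0,"wy":0,"wz":0},{"dx":0,"dy":0,"dz":0.1,"wx":0,"wy":0,"wz":0},{"dx":0,"dy":0,"dz":0.1,"wx":0,"wy":0,"wz":0},{"dx":0,"dy":0,"dz":0.1,"wx":0,"wy":0,"wz":0},{"dx":0,"dy":0,"dz":0.1,"wx":0,"wy":0,"wz":0},{"dx":0,"dy":0,"dz":0.1,"wx":0,"wy":0,"wz":0},{"dx":0,"dy":0,"dz":0.1,"wx":0,"wy":0,"wz":0},{"dx":0,"dy":0,"dz":0.1,"wx":0,"wy":0,"wz":0},{"dx":0,"dy":0,"dz":0.1,"wx":0,"wy":0,"wz":0}]'
python3 b.py; python3 - <<'E'
from h import *
o=[]
for k,(u,v) in(("scene",(204,260)),("wrist",(280,230))):
  w=arm.grab_frame(k); o.append(cv2.resize(w[v-33:v+33,u-33:u+33],(400,400),interpolation=3))
  print(k,[(np.round(d["centre"],4).tolist(),round(d["confidence"],2)) for q in("probe_tip","spot") for d in arm.mark_of(k,q)])
cv2.imwrite("pics/tip2.png",cv2.convertScaleAbs(np.hstack(o),alpha=1.3)[:,:,::-1])
E
```

```text
t: 21.15
eef_pos: [0.5219, -0.118, 0.1745]
ee_rot: [-2.792, -0.0, -1.501]
force: [0.0, -0.7, 0.6]
width: 0.024
gripper_force: 30.0
1.0424705722129624 0.5274844915116111 [ 0.5218564  -0.11801165  0.1745005 ] 0.023538953024255255 21.55
scene [([0.7686, -0.0473, -0.0012], 0.68), ([0.5995, 0.3901, 0.0016], 0.61), ([0.5553, -0.1139, 0.0787], 0.37), ([0.6776, 0.1236, 0.0013], 0.34), ([0.5562, -0.1105, 0.0826], 0.51)]
wrist [([0.5582, -0.1189, 0.0805], 0.59)]
```

View pics/tip2.png

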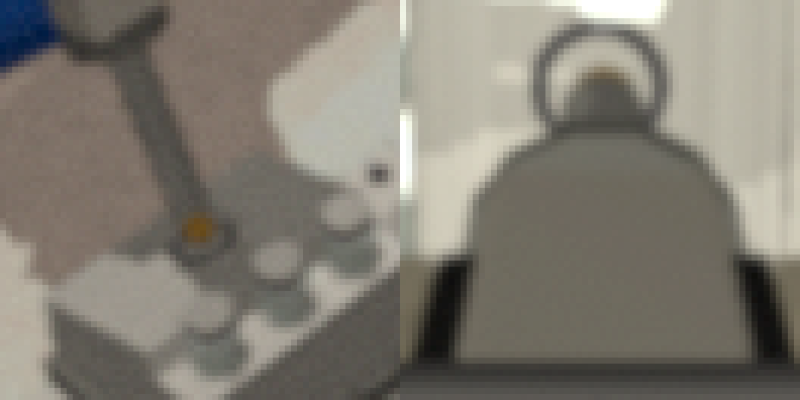

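```bash
python3 -c "
from station import arm
print(arm.job_done())"
```

```text
the job is handed in; nothing more can be done
None
```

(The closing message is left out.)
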